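# Zero a bench colorimeter on its blank and read a sample

## Task

Run the small white-capped sample bottle on the colorimeter: lower it (glass, do not let it drop) to the floor of the empty well in the black cell slide, then press the green filter key and after it the white zero key, while the blank is still in the beam. Then push the slide fully home to the right, so that the sample stands in the beam, and only there press the yellow read key. Press each key fully down and let it spring back before the next, do not press the blue or the red key, and leave the blank in its well and the two jars where they stand.

Things in the scene. Friction and masses are not known exactly. Their poses are not given: they have to be found in the camera images.
- colorimeter: Fixed bench instrument, light grey, 206 x 206 mm, up to 94 mm high. Origin: centre of its footprint, on the worktop; x to its back, y to its left, z up. In front (x -105 to -8 mm) a keypad sloping up to the back by 0.18 rad; behind it, along y, the cell slide (x -7 to 51); then a lamp house 60 mm high (from x 52) with the display head on it (from x 62).
- cell_slide (a joint): Black cell slide, a block 58 mm (x) by 124 mm (y) whose top is 66 mm above the worktop, with two round wells 45 mm wide, 50 mm deep, 60 mm apart. Value 0 as it starts: at its left stop, blank well in the beam; it moves to the right (the colorimeter's -y) and reads 0.060 m at its right stop, empty well in the beam. About 2 N of friction; stays where it is left.
- empty_well (a point): Centre of the floor of the left well of the cell slide (the empty one at the start), 16 mm above the worktop, 50 mm below the well's mouth; moves with the slide. Axes as the colorimeter's.
- blank_well (a point): Centre of the floor of the right well of the slide, in which the blank stands; moves with the slide.
- slide_end (a point): Middle of the ribbed aluminium end plate (46 mm wide in x, 20 to 60 mm above the worktop) at the left end of the slide: push here, along the colorimeter's -y. The point lies on its outer face, 44 mm above the worktop. Moves with the slide.
- beam (a point): Where the light beam crosses the slide (red index marks on both sides), fixed to the colorimeter, at the height of the well floors.
- green_key (a joint): Round green filter key, middle of the far row. 0 up, 0.004 m fully down, about 5 N; springs back.
- blue_key (a joint): Round blue filter key, left of the green one; same travel. Not wanted.
- red_key (a joint): Round red filter key, right of the green one; same travel. Not wanted.
- zero_key (a joint): White oblong key with a dark ring, left in the near row. 0 up, 0.004 m fully down, about 5 N; springs back.
- read_key (a joint): Yellow oblong key with a dark arrowhead, right in the near row. 0 up, 0.004 m fully down, about 5 N; springs back.
- green_key_top (a point): Centre of the top of the green key (19 mm across, 9 mm proud of the panel, keys of the row 44 mm apart, rows 42 mm apart). z is the panel's normal, tilted 0.18 rad towards the front.
- zero_key_top (a point): Centre of the top of the white zero key (17 mm deep by 26 mm wide, 9 mm proud). z is the panel's normal.
- read_key_top (a point): Centre of the top of the yellow read key (17 mm deep by 26 mm wide, 9 mm proud, 52 mm right of the zero key). z is the panel's normal.
- sample_bottle: The sample: small white bottle with a white screw cap, 40 mm across, 74 mm high, cap 33 mm across from 56 mm to 74 mm. Stands to the right of the colorimeter, in any of three places, with the two jars in the other two. Origin: centre of its underside, z up.
- blank_bottle: The blank: same kind of bottle, in the right well of the slide, only its cap and shoulder showing. Origin: centre of its underside.
- blue_jar: Bystander: glass jar with a blue screw cap, 66 mm across, 89 mm high. Origin: centre of its underside.
- yellow_jar: Bystander: glass jar with a yellow screw cap, 62 mm across, 72 mm high. Origin: centre of its underside.
- spray_head (a point): Lower front end of the photometer's black spray head, a fixed obstacle behind the work that overhangs the worktop: 50 mm wide (y), it starts 160 mm above the worktop and goes up from there to 290 mm, from this point back to the photometer's tall black housing. Keep the gripper's body in front of it when swinging from one side of the worktop to the other.
There are look-alikes about, which are no part of the job. What is shaped like the sample_bottle but pink or purple is not meant.

How it is judged:
On the way, in this order (a step that is already met when the one before it is completed fails the run):
1. the sample bottle stands upright on the floor of the empty well, released, with the slide still at its left stop (distance between sample_bottle and empty_well below 0.006 m and angle between sample_bottle's own z axis and vertical below 0.1 rad and contact force between the fingers and sample_bottle below 0.05 N and value of joint cell_slide below 0.004 m), for 0.2 s.
2. the green filter key is pressed down (value of joint green_key above 0.003 m), for 0.06 s.
3. the white zero key is pressed down, with the blank in the beam (value of joint zero_key above 0.003 m and value of joint cell_slide below 0.004 m and horizontal distance between blank_bottle and beam below 0.008 m), for 0.06 s.
4. the slide is home at its right stop, with the sample in the beam and the zero key up (value of joint cell_slide above 0.057 m and horizontal distance between sample_bottle and beam below 0.008 m and value of joint zero_key below 0.001 m), for 0.2 s.
5. the yellow read key is pressed down (value of joint read_key above 0.003 m and value of joint cell_slide above 0.057 m), for 0.06 s.
At the end, for the whole second after the job is handed in: The slide is at its right stop (within 3 mm); the sample bottle stands upright and at rest on the floor of its well (within 6 mm of the floor's centre) and so within 8 mm of the beam, the blank likewise in its own well; all keys are up again; the two jars stand (all of step 4 and distance between sample_bottle and empty_well below 0.006 m and angle between each of sample_bottle, blue_jar, yellow_jar's own z axis and vertical below 0.1 rad and linear speed of sample_bottle below 0.02 m/s and distance between blank_bottle and blank_well below 0.006 m and value of joint each of green_key, read_key below 0.001 m); the robot touches nothing.
It fails at once if the blue or the red key is pressed, or two keys are down together (value of joint any of blue_key, red_key above 0.002 m or (value of joint each of green_key, zero_key above 0.0015 m or value of joint each of green_key, read_key above 0.0015 m or value of joint each of zero_key, read_key above 0.0015 m)).
It fails at once if the read key is pressed before the slide is home at its right stop, or the green or zero key after the slide has left its left stop ((value of joint read_key above 0.002 m and value of joint cell_slide below 0.055 m) or (value of joint any of zero_key, green_key above 0.002 m and value of joint cell_slide above 0.006 m)).
It fails at once if the sample bottle is let fall (faster than 0.6 m/s, a drop of some 18 mm, out of the fingers) (linear speed of sample_bottle above 0.6 m/s and contact force between the fingers and sample_bottle below 0.05 N).
It fails at once if the blank is lifted or tipped out of its well (distance between blank_bottle and blank_well above 0.012 m).
It fails at once if the blue-capped or the yellow-capped jar is shifted by more than 30 mm (distance of any of blue_jar, yellow_jar from where it was at the start of the episode above 0.03 m).
It also fails if it takes over 66 s, if anything falls off the work surface, if the arm or the gripper's body presses on something with over 40 N, if the wrist force passes 120 N, or if a joint passes its speed limit or range.

## Robot

A 7-joint arm with a two-finger parallel gripper is mounted at the origin on a cart in front of the work surface, level with it; the furniture and walls round the work are solid. World frame = base frame: x ahead of the robot, y to its left, z up, the work surface at z = 0. Lengths are in m, angles in rad, forces in N, time in s.
With the tool pointing down it reaches from about 0.425 to 1.025 m from the base axis. Payload 9.4 kg.
Tool frame: the origin (TCP) lies midway between the tips of the shut fingers; the grasp point (between the pads) lies 19 mm behind it; z points along the fingers, y is the line along which they close (so a half turn about z gives the same grasp; the last joint's range is limited). The gripper opens to 93 mm and grips with 3 to 60 N. Pads are 15 mm wide; open, the fingers measure 128 mm over their backs; the gripper's body (75 mm by 188 mm) begins 65 mm behind the grasp point.
Start: joints at [-1.179, 0.599, -0.003, 1.599, 0.002, 0.943, -0.08], TCP at [0.328, 0.647, 0.219] pointing down, gripper open.
Joint ranges: [-2.57, 2.57], [-0.35, 1.97], [-1.29, 1.29], [0.11, 2.56], [-1.05, 4.19], [0.11, 1.86], [-2.63, 2.63]. Speed limits (rad/s): [2.22, 2.22, 3.01, 3.01, 3.14, 3.14, 3.14].

## Interface

Orientations are given as a rotation vector (axis times angle).
In Python, from bench import bot gives the robot as it stands. Calls block until the motion is done:
- bot.move_ptp(position, orientation): joint-space move of the TCP to a pose.
- bot.move_linear(position, rate=0.15, rot=None, max_force=None): straight line of the TCP; rot=None keeps the orientation; rate is the mean speed in m/s. With max_force (N) it stops when the force on the tool has changed by that much, and returns True; else False.
- bot.set_joints(angles): joint-space move.
- bot.ungrasp() and bot.grasp(): open the fingers fully, or close them until they stop; the grip force is fixed at half the most.
- bot.dwell(seconds).
- bot.inverse_kinematics(position, orientation): joint angles nearest the present ones, or None.
- bot.observe(): the state.
- bot.snapshot(name): name is "scene" or "top" or "wrist"; returns the picture (420x560x3 uint8, blue, green, red); there is no depth.
- bot.camera_params(name): a dict with "K" (3x3 intrinsics, pixels), "R" (3x3) and "t" (3): a world point X has camera coordinates R X + t; the wrist camera has in their place "mount" (4x4, takes a point from camera to tool coordinates, whose origin is the TCP and whose axes are the flange's). Camera axes: x right, y down, z forward; pixel columns grow to the right and rows downward; lengths in m; the calibration is good to about 2 mm. The wrist camera is an equidistant fisheye: a pixel r from the principal point sees the ray r / f radians off the axis. A picture is of the moment at which its call begins: read the wrist's pose just before it. camera_params takes no time and is no camera call.
A pose or a line that the arm cannot do raises bot.MotionError and nothing moves.
- bot.job_done(): hands the job in; it is judged then, once.
The state is a dict: "clock": time; "qpos": joint angles; "qd": joint speeds; "joint_efforts": joint torques, N m; "ee_pos": TCP position; "eef_rot": TCP orientation; "ft_force": force on the tool from outside, world axes, zero at the start; "torque": the same for the moment, N m; "gripper_width": opening from 0.0 (shut) to 1.0 (fully open); "grasp_force": force on a finger pad.
Only numpy, scipy, OpenCV 4.12 (cv2) and the standard library are available. Lean on these libraries where they do the work, as an engineer would, in place of code of your own. Each camera call takes 0.05 s, during which the arm holds its last target. There are 200 camera calls.

## Working session

There is one attempt and no reset: what is moved stays moved. The work goes in short steps, each a Python script; the robot and the scene stay as the last script left them, time stands still between calls to the robot, and variables do not carry over. Pictures are saved under pics/ and viewed, at most 10 in all, crops included, and the job is handed in when it is done.

```bash
mkdir -p pics
python3 - <<'E'
from bench import bot
import cv2
for n in ["scene","top"]:
    im=bot.snapshot(n); cv2.imwrite(f"pics/{n}0.png",im)
    p=bot.camera_params(n); print(n,p)
print(bot.camera_params("wrist")); o=bot.observe(); print(o["ee_pos"],o["eef_rot"],o["clock"],o["gripper_width"])
a=cv2.imread("pics/scene0.png");b=cv2.imread("pics/top0.png")
E
```

```text
scene {'K': array([[386.60828968,   0.        , 273.53953706],
       [  0.        , 386.60828968, 206.0796066 ],
       [  0.        ,   0.        ,   1.        ]]), 'R': array([[-0.95054613,  0.31029475,  0.01338745],
       [ 0.12695577,  0.42752788, -0.8950431 ],
       [-0.28345068, -0.84908014, -0.44577868]]), 't': array([0.47154384, 0.04464395, 1.17836243])}
top {'K': array([[416.97824437,   0.        , 283.36596324],
       [  0.        , 416.97824437, 210.91292868],
       [  0.        ,   0.        ,   1.        ]]), 'R': array([[ 6.06871279e-04, -9.99997816e-01, -1.99990351e-03],
       [-9.90098636e-01, -3.20130609e-04, -1.40373030e-01],
       [ 1.40372084e-01,  2.06529010e-03, -9.90096668e-01]]), 't': array([-0.00195679,  0.52185585,  1.07135641])}
{'K': array([[325.1922621 ,   0.        , 277.38033867],
       [  0.        , 325.1922621 , 212.25128481],
       [  0.        ,   0.        ,   1.        ]]), 'mount': array([[-2.57194332e-04, -9.62823613e-01, -2.70130753e-01,
         7.49546326e-02],
       [ 9.99999829e-01, -3.89624554e-04,  4.36623491e-04,
         1.11895345e-03],
       [-5.25640981e-04, -2.70130594e-01,  9.62823549e-01,
        -1.65550576e-01],
       [ 0.00000000e+00,  0.00000000e+00,  0.00000000e+00,
         1.00000000e+00]])}
[0.32738472 0.64639018 0.21784445] [-7.29591372e-01 -3.05547732e+00  2.14455307e-03] 0.1 1.001511806432944
```

View pics/scene0.png

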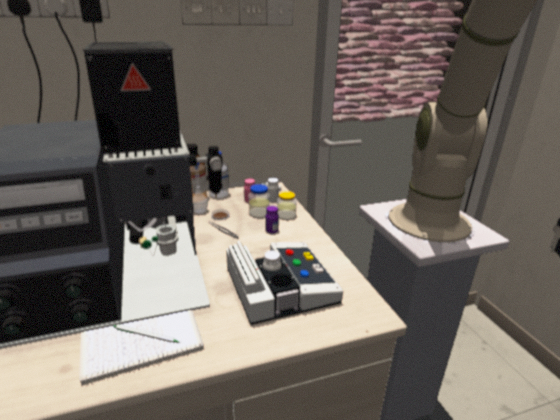

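View pics/top0.png

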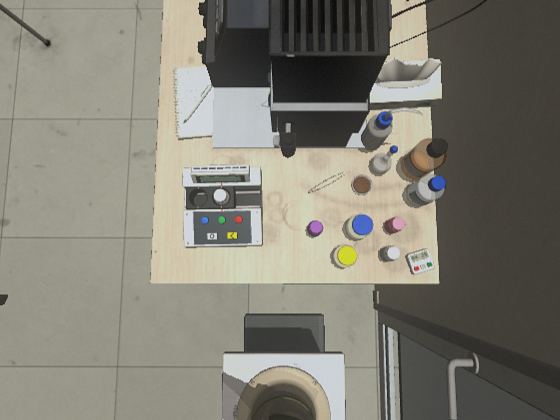

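Top view: the colorimeter is centred near (222,205), with its keys below the slide. The sample (white cap) is at (392,253), the blue jar at (361,226), the yellow jar at (346,256) and the spray head at (289,152). Next I'll get rough positions, then close wrist views.

```bash
cat > h.py <<'E'
from bench import bot
import cv2, numpy as np
from scipy.spatial.transform import Rotation as Rn
from scipy.optimize import least_squares
def ray(name,uv,pose=None):
    p=bot.camera_params(name);K=p["K"]
    x=(uv[0]-K[0,2])/K[0,0];y=(uv[1]-K[1,2])/K[1,1]
    if name!="wrist":
        d=p["R"].T@np.array([x,y,1]);return -p["R"].T@p["t"],d/np.linalg.norm(d)
    r=np.hypot(x,y)+1e-12
    d=np.array([np.sin(r)*x/r,np.sin(r)*y/r,np.cos(r)])
    M=p["mount"];R=Rn.from_rotvec(pose[1]).as_matrix()
    return R@M[:3,3]+pose[0],R@M[:3,:3]@d
def atz(r,z): o,d=r; return o+d*(z-o[2])/d[2]
def tri(rays):
    A=sum(np.eye(3)-np.outer(d,d) for o,d in rays);b=sum((np.eye(3)-np.outer(d,d))@o for o,d in rays)
    X=np.linalg.solve(A,b);return X,[np.linalg.norm(np.cross(X-o,d)) for o,d in rays]
def proj(X,pose):
    p=bot.camera_params("wrist");K,M=p["K"],p["mount"]
    q=M[:3,:3].T@(Rn.from_rotvec(pose[1]).as_matrix().T@(np.array(X)-pose[0])-M[:3,3])
    th=np.arctan2(np.hypot(q[0],q[1]),q[2]);s=th/(np.hypot(q[0],q[1])+1e-12)
    return np.array([K[0,2]+K[0,0]*q[0]*s,K[1,2]+K[1,1]*q[1]*s])
def down(a): # tool z down, tool x axis at yaw a in world
    c,s=np.cos(a),np.sin(a);return Rn.from_matrix(np.array([[c,s,0],[s,-c,0],[0,0,-1]])).as_rotvec()
def pose():
    o=bot.observe();return np.array(o["ee_pos"]),np.array(o["eef_rot"])
E
python3 - <<'E'
from h import *
for n,uv,z in [("sample",(392,253),.074),("blue",(361,226),.089),("yel",(346,256),.072),("spray",(289,155),.16),("blankcap",(221,196),.09),("emptywell",(198,198),.066),("green",(221,219.5),.05),("purple",(316,228),.07),("pink",(397,224),.07),
 ("cLB",(183,167),.09),("cFL",(187,246),.02),("cFR",(261,245),.02)]:
    print(n,atz(ray("top",uv),z).round(3))
print(Rn.from_rotvec(pose()[1]).as_matrix().round(2))
for P in [(.55,.2,.33),(.5,-.22,.3)]:
  for a in (0,np.pi/2,-np.pi/2,np.pi):
    print(P,a,bot.inverse_kinematics(np.array(P),down(a)))
E
```

```text
sample [ 0.409 -0.277  0.074]
blue [ 0.476 -0.197  0.089]
yel [ 0.402 -0.16   0.072]
spray [ 0.64  -0.015  0.16 ]
blankcap [0.553 0.157 0.09 ]
emptywell [0.552 0.22  0.066]
green [0.497 0.162 0.05 ]
purple [ 0.473 -0.085  0.07 ]
pink [ 0.483 -0.293  0.07 ]
cLB [0.628 0.256 0.09 ]
cFL [0.43  0.255 0.02 ]
cFR [0.432 0.058 0.02 ]
[[-0.89  0.45 -0.  ]
 [ 0.45  0.89 -0.  ]
 [-0.   -0.   -1.  ]]
(0.55, 0.2, 0.33) 0 [-0.99749083  0.39613061  0.79280088  1.82454483 -0.3215743   1.05441852
 -1.65274177]
(0.55, 0.2, 0.33) 1.5707963267948966 [-0.71179284  0.33086075  0.36380656  1.80898305 -0.13557001  1.02608881
 -0.29558096]
(0.55, 0.2, 0.33) -1.5707963267948966 [-0.09063842  0.35673139 -0.48724027  1.77099041  0.18852136  1.06013779
  2.4971392 ]
(0.55, 0.2, 0.33) 3.141592653589793 [-0.41599997  0.32114678 -0.04012795  1.79101942  0.01477409  1.02971577
  1.10910797]
(0.5, -0.22, 0.3) 0 [-0.46850458  0.52278997  1.20224718  1.95409343 -0.5640425   1.05772687
 -0.58673065]
(0.5, -0.22, 0.3) 1.5707963267948966 [-0.19474672  0.34548665  0.68921904  1.94200358 -0.26873029  0.94608872
  0.62446548]
(0.5, -0.22, 0.3) -1.5707963267948966 [-0.43956828  0.48388507  1.12672833  1.95297905 -0.51242104  1.02911514
 -2.22124361]
(0.5, -0.22, 0.3) 3.141592653589793 [ 0.02952602  0.30510925  0.37159319  1.93008337 -0.13643432  0.93055255
  2.03802655]
```

Run:
```python
from h import *
import json
J={}
for n,P in [("c1",(.50,.20,.22)),("c2",(.47,.13,.22)),("s1",(.42,-.21,.22)),("s2",(.40,-.27,.2))]:
    bot.move_ptp(np.array(P),down(np.pi)); bot.dwell(.3)
    p=pose(); im=bot.snapshot("wrist"); cv2.imwrite(f"pics/{n}.png",im); J[n]=[p[0].tolist(),p[1].tolist()]
    print(n,p, bot.observe()["clock"])
json.dump(J,open("poses.json","w"))
ims=[cv2.imread(f"pics/{n}.png") for n in J]
cv2.imwrite("pics/m1.png",cv2.resize(np.vstack([np.hstack(ims[:2]),np.hstack(ims[2:])]),(800,600),interpolation=cv2.INTER_AREA))
```

```text
c1 (array([0.49992733, 0.20053461, 0.21992074]), array([ 1.26319100e-03, -3.14151952e+00, -8.31375105e-05])) 2.2
c2 (array([0.47030252, 0.13090028, 0.2199059 ]), array([-2.00295353e-03,  3.14150243e+00,  4.84868407e-04])) 2.95
s1 (array([ 0.42034797, -0.20933776,  0.21998432]), array([-2.13103822e-03,  3.14158325e+00,  1.67262040e-04])) 4.5917
s2 (array([ 0.40054061, -0.26923237,  0.20024442]), array([-2.51338321e-03,  3.14104560e+00,  2.21105793e-05])) 5.3167
```

View pics/m1.png

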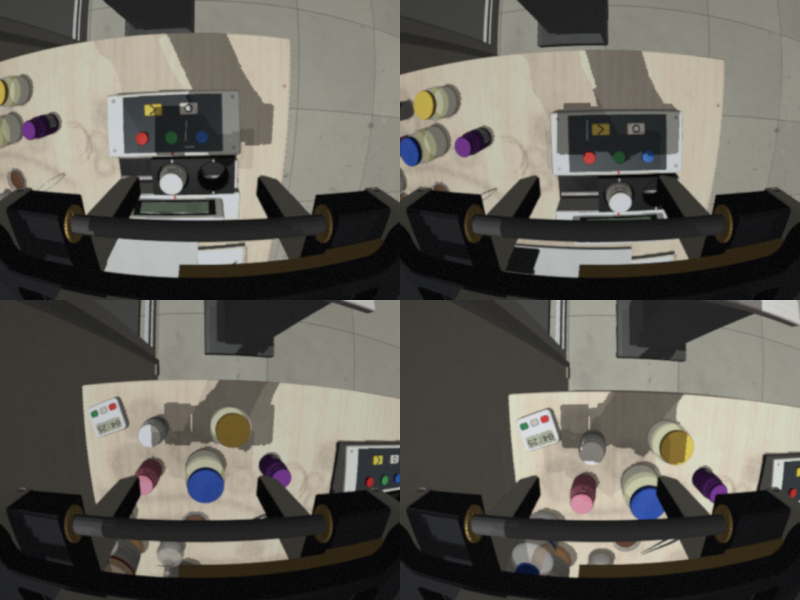

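Wrist panels (image down is +x, left is -y): the colorimeter shows in c1 and c2, the sample in s1 (153,432) and s2 (592,447) of the mosaic. Next, enlarged crops.

Run:
```python
import cv2,numpy as np
def crop(n,x0,y0,w,h,s):
    im=cv2.resize(cv2.imread(f"pics/{n}.png")[y0:y0+h,x0:x0+w],None,fx=s,fy=s,interpolation=cv2.INTER_CUBIC)
    im=np.clip(255*(im/255.)**.6,0,255).astype(np.uint8)
    for k in range(0,w,20): cv2.putText(im,str(x0+k),(k*s,8),0,.3,(0,255,255),1); cv2.line(im,(k*s,10),(k*s,14),(0,255,255),1)
    for k in range(0,h,20): cv2.putText(im,str(y0+k),(0,k*s+4),0,.3,(0,255,255),1)
    return im
cv2.imwrite("pics/z1.png",crop("c1",145,120,200,150,4))
cv2.imwrite("pics/z2.png",crop("c2",200,145,200,150,4))
cv2.imwrite("pics/z3.png",np.hstack([crop("s1",170,140,80,100,5),crop("s2",230,165,80,100,5)]))
```

```text
(no output)
```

View pics/z1.png

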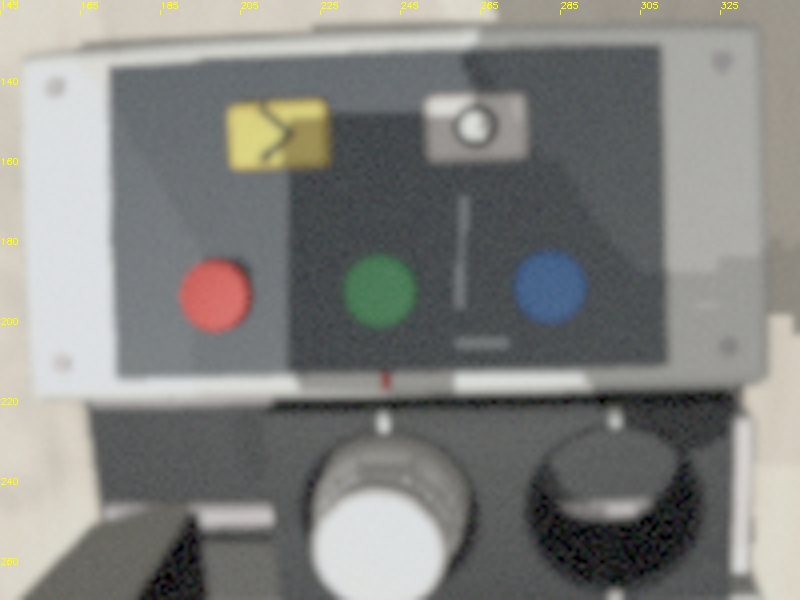

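View pics/z2.png

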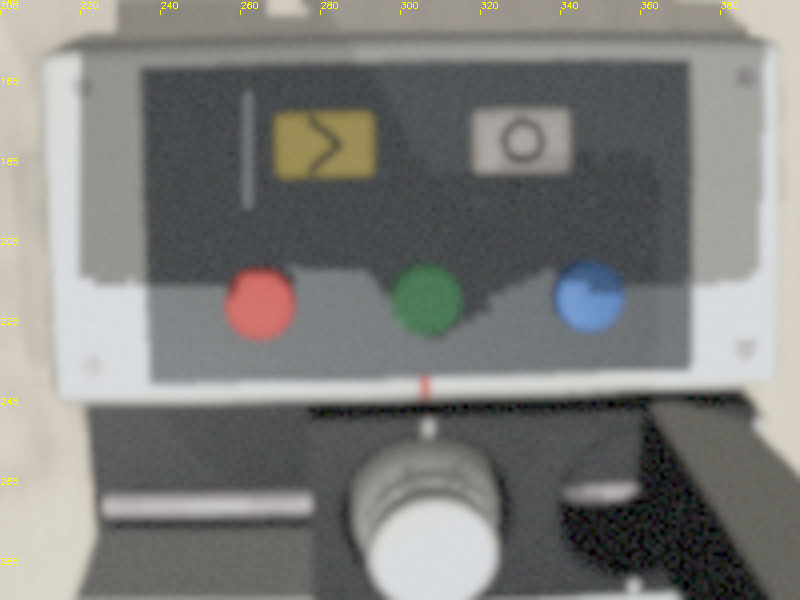

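View pics/z3.png

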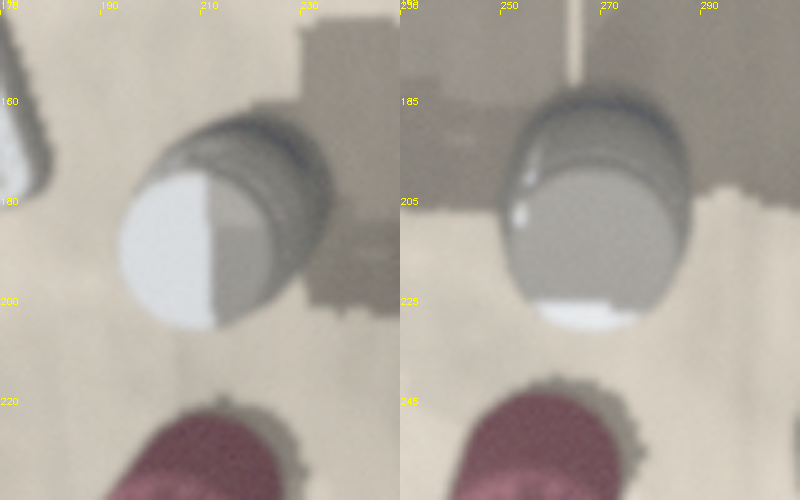

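Pixels read. In c1: green (240,192), red (198,194), blue (282,192), read (214,153), zero (263,152), blank cap (239,258), empty well mouth (298,246). In c2: green (306,219), blank cap (308,284). The sample cap is at s1 (209,190) and s2 (268,214).

Run:
```python
from h import *
import json
J={k:(np.array(v[0]),np.array(v[1])) for k,v in json.load(open("poses.json")).items()}
c1=dict(green=(239.6,192.4),red=(198.4,193.6),blue=(282.1,191.6),read=(214.1,153.1),zero=(263.4,151.6),cap=(239.1,257.9))
c2=dict(green=(306.4,219.4),red=(264.9,220.6),blue=(346.9,218.6),read=(281.1,180.6),zero=(330.1,179.6),cap=(308.1,284.1))
R=lambda n,uv:ray("wrist",uv,J[n])
X={}
for k in c1:
    X[k],e=tri([R("c1",c1[k]),R("c2",c2[k])]); print(k,X[k].round(4),np.round(e,4))
print("sample",tri([R("s1",(208.8,189.6)),R("s2",(268.2,214.4))]))
for z in (.074,): print("s@z",atz(R("s1",(208.8,189.6)),z).round(4),atz(R("s2",(268.2,214.4)),z).round(4))
print("well@.066",atz(R("c1",(298.4,246.4)),.066).round(4))
print("cap@.09",atz(R("c1",c1["cap"]),.09).round(4),atz(R("c2",c2["cap"]),.09).round(4))
print("endplate top@.06",atz(R("c1",(145+750/4-.4,120+494/4-.4)),.06).round(4))
print("beam mark@.05",atz(R("c1",(241.1,214.6)),.05).round(4))
d=X["blue"]-X["red"]; print("yaw keys",np.arctan2(-d[0],d[1]), np.linalg.norm(d)); d=X["zero"]-X["read"]; print(np.arctan2(-d[0],d[1]),np.linalg.norm(d))
```

```text
green [0.4959 0.1627 0.0578] [0.0002 0.0002]
red [0.4968 0.1189 0.0589] [0.0001 0.0001]
blue [0.4954 0.2066 0.0566] [0.0002 0.0002]
read [0.4555 0.1359 0.0513] [0. 0.]
zero [0.4544 0.1874 0.0509] [0.0003 0.0003]
cap [0.5555 0.1637 0.0901] [0.0001 0.0001]
sample (array([ 0.4105956 , -0.27669172,  0.07219571]), [np.float64(0.00012377942395042682), np.float64(0.00012377942395059874)])
s@z [ 0.4101 -0.2762  0.074 ] [ 0.4102 -0.2767  0.074 ]
well@.066 [0.5527 0.2239 0.066 ]
cap@.09 [0.5556 0.1636 0.09  ] [0.5555 0.1637 0.09  ]
endplate top@.06 [0.5515 0.2609 0.06  ]
beam mark@.05 [0.5223 0.1626 0.05  ]
yaw keys 0.015602730340400469 0.08772826934591522
0.02061557161556346 0.05149206844423803
```

Run:
```python
from h import *
import json
bot.move_ptp(np.array((.4102,-.2766,.12)),down(np.pi))
print(bot.move_linear(np.array((.4102,-.2766,.054)),rate=.08,max_force=10))
print(pose()[0]); bot.grasp(); o=bot.observe(); print(o["gripper_width"]*93,o["grasp_force"])
bot.move_linear(np.array((.4102,-.2766,.22)),rate=.15)
a=np.pi-.47
bot.move_ptp(np.array((.45,.20,.21)),down(a)); bot.dwell(.3)
p=pose(); im=bot.snapshot("wrist"); cv2.imwrite("pics/w1.png",im)
o=bot.observe(); print(p,o["gripper_width"]*93,o["grasp_force"],o["clock"])
for q in [(.5527,.2239,.066),(.5555,.1637,.09),(.45,.2,.21)]: print(proj(q,p))
json.dump([x.tolist() for x in p],open("w1.json","w"))
```

```text
False
[ 0.4103672  -0.27672141  0.05435775]
37.33699929688151 29.998425543308258
(array([0.45022736, 0.19951791, 0.21005579]), array([7.32857290e-01, 3.05476503e+00, 8.18218604e-05])) 37.75923546295021 29.99072402715683 10.9833
[339.86276009 273.60924634]
[291.54745055 310.148105  ]
[275.83463478 260.83342079]
```

Run:
```python
import cv2,numpy as np
im=cv2.imread("pics/w1.png")[190:320,230:390]
im=cv2.resize(im,None,fx=4.5,fy=4.5,interpolation=cv2.INTER_CUBIC); im=(255*(im/255.)**.5).clip(0,255).astype(np.uint8)
cv2.imwrite("pics/w1z.png",im)
```

```text
(no output)
```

View pics/w1z.png

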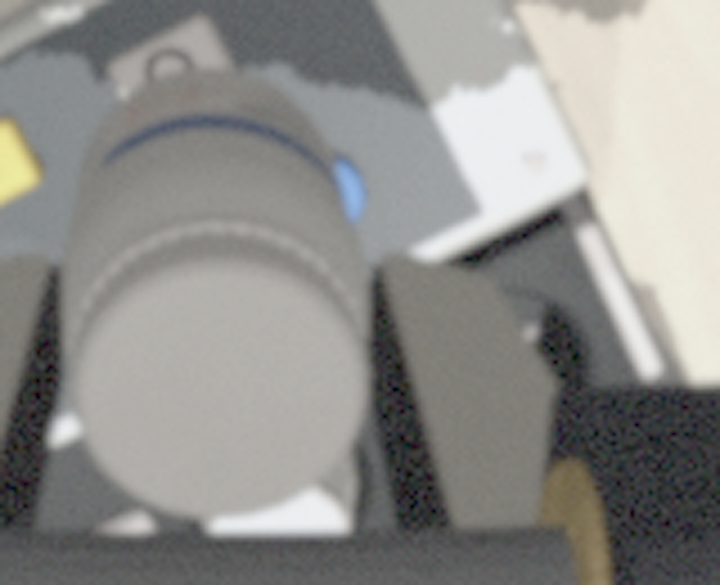

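The held bottle hides the well. The cap centre sits near crop (222,388) and the bottle is upright between the fingers. I'll check its offset in the tool and refine the well from the c1 rim and marks.

Run:
```python
from h import *
import json
J=json.load(open("poses.json"));p1=[np.array(x) for x in J["c1"]];pw=[np.array(x) for x in json.load(open("w1.json"))]
print("cap in tool",(atz(ray("wrist",(279.3-.4,276.2-.4),pw),.23)-pw[0]).round(4))
f=lambda X,Y:atz(ray("wrist",(145+X/4-.375,120+Y/4-.375),p1),.066)
for n,q in dict(L=(527,507),R=(703,505),T=(614,427),B=(615,587),m0=(384,424),m1=(615,420),m1b=(615,595)).items(): print(n,f(*q).round(4))
# automatic rim: dark ring on c1, polar edge search around the mouth
im=cv2.cvtColor(cv2.imread("pics/c1.png"),cv2.COLOR_BGR2GRAY).astype(np.float32); im=cv2.GaussianBlur(im,(0,0),.7)
# project world circle, search (x,y,r) maximizing radial gradient at lower half (dark inside)
def score(c,r,ths):
    s=0
    for t in ths:
        e=np.array([np.cos(t),np.sin(t),0])
        a=proj([*c,.066]+(r+.0015)*e,p1);b=proj([*c,.066]+(r-.0015)*e,p1)
        g=lambda u:cv2.getRectSubPix(im,(1,1),(float(u[0]),float(u[1])))[0,0]
        s+=g(a)-g(b)
    return s/len(ths)
ths=np.linspace(-np.pi*.55,np.pi*.55,45)  # +x half: dark interior
best=sorted([(score((x,y),.0225,ths),x,y) for x in np.arange(.546,.560,.0005) for y in np.arange(.218,.230,.0005)])[-4:]
print(np.round(best,4))
```

```text
cap in tool [-0.0002  0.0023  0.0199]
L [0.552  0.2008 0.066 ]
R [0.5516 0.2475 0.066 ]
T [0.5298 0.2233 0.066 ]
B [0.5754 0.2246 0.066 ]
m0 [0.529  0.1637 0.066 ]
m1 [0.5279 0.2235 0.066 ]
m1b [0.5778 0.2246 0.066 ]Traceback (most recent call last):
  File "<stdin>", line 19, in <module>
  File "<stdin>", line 14, in score
  File "h.py", line 19, in proj
    p=bot.camera_params("wrist");K,M=p["K"],p["mount"]
ValueError: time passes only in moves, steps and waits
```

Run:
```python
from h import *
import json
P=np.array((.44,.19,.21))
print(bot.inverse_kinematics(P,down(0.02)))
bot.move_ptp(P,down(0.02)); bot.dwell(.3)
p=pose(); im=bot.snapshot("wrist"); cv2.imwrite("pics/f1.png",im)
json.dump([x.tolist() for x in p],open("f1.json","w"))
print(p,bot.observe()["clock"])
qs=dict(green=(.4959,.1627,.0578),blue=(.4954,.2066,.0566),zero=(.4544,.1874,.0509),cap=(.5555,.1637,.09),well=(.5528,.224,.066))
for k,q in qs.items(): print(k,proj(q,p).round(1))
im=im[70:250,170:410]; im=cv2.resize(im,None,fx=3.3,fy=3.3,interpolation=cv2.INTER_CUBIC); im=(255*(im/255.)**.5).clip(0,255).astype(np.uint8)
cv2.imwrite("pics/f1z.png",im)
```

```text
[-1.0394438   0.38474151  0.70061144  2.18635046 -0.38853464  0.69281627
 -1.62163585]
(array([0.44004219, 0.18994387, 0.21000058]), array([-3.14139139e+00, -3.15947274e-02, -3.98495411e-05])) 13.2167
green [307.6 144.2]
blue [262.6 143.6]
zero [281.3 184. ]
cap [311.7  79.3]
well [244.7  84.2]
```

View pics/f1z.png

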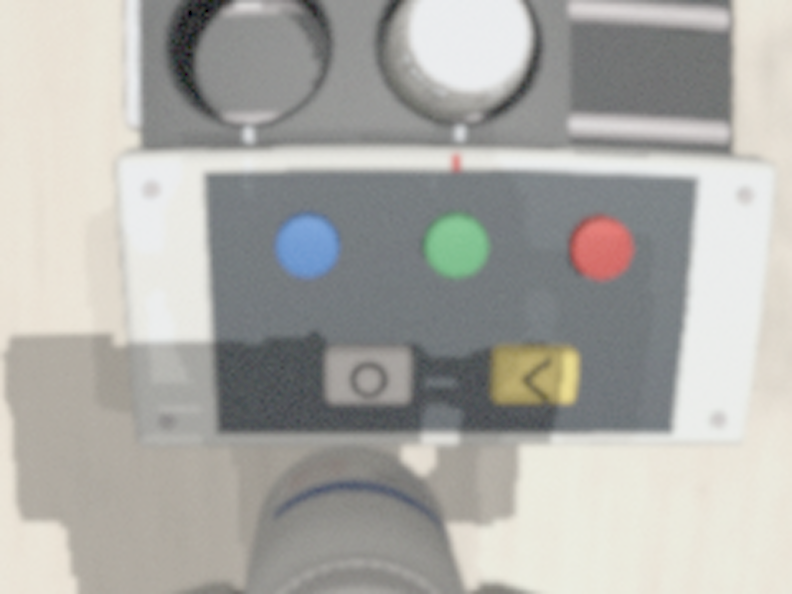

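The flipped view agrees with the predictions to about 0.5 px (green (308,144), blue (263,144), well mouth at column 245), so the bias is negligible. Now I'll place the sample.

Run:
```python
from h import *
a=np.pi-.47; W=(.5528,.2238)
bot.move_ptp(np.array((*W,.20)),down(a))
bot.move_linear(np.array((*W,.135)),rate=.1); bot.dwell(.2)
f0=np.array(bot.observe()["ft_force"])
hit=bot.move_linear(np.array((*W,.0715)),rate=.03,max_force=5)
o=bot.observe(); print(hit,o["ee_pos"],np.array(o["ft_force"])-f0,o["clock"])
```

```text
False [0.55286592 0.22383679 0.07162567] [ 0.52344724 -0.54141746 -0.42191959] 18.3667
```

Run:
```python
from h import *
W=(.5528,.2238)
hit=bot.move_linear(np.array((*W,.0685)),rate=.015,max_force=4)
o=bot.observe(); print(hit,o["ee_pos"],o["ft_force"])
bot.ungrasp(); bot.dwell(.2); o=bot.observe(); print(o["gripper_width"],o["ft_force"],o["ee_pos"])
bot.move_linear(np.array((*W,.16)),rate=.1)
bot.move_ptp(np.array((.50,.20,.22)),down(np.pi)); bot.dwell(.2)
p=pose(); im=bot.snapshot("wrist"); cv2.imwrite("pics/v1.png",im); print(p,bot.observe()["clock"])
im=im[120:300,145:385]; im=cv2.resize(im,None,fx=3.3,fy=3.3,interpolation=cv2.INTER_CUBIC); im=(255*(im/255.)**.6).clip(0,255).astype(np.uint8)
cv2.imwrite("pics/v1z.png",im)
```

```text
True [0.55313214 0.22373764 0.06983035] [ 0.35854855 -0.7206443   6.60323911]
1.0030779835933177 [-0.14437397 -0.17193948  0.57644596] [0.55253319 0.22359949 0.06921051]
(array([0.50022573, 0.20020051, 0.2188392 ]), array([-2.07628841e-03, -3.14011486e+00,  7.30194043e-04])) 21.5667
```

View pics/v1z.png

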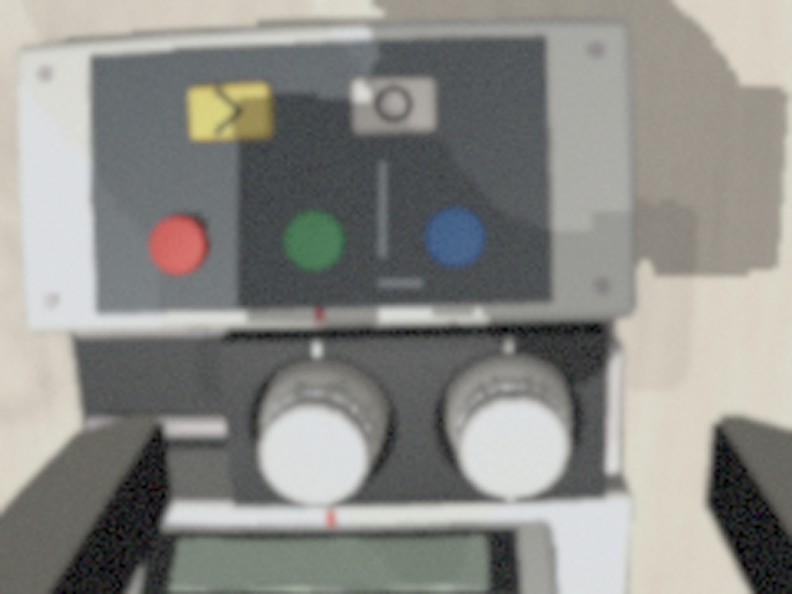

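The sample stands in the left well and the slide is still at its left stop: caps at (313,453) and (515,447). Next, the green and zero keys.

```bash
cat >> h.py <<'E'
Rt=(Rn.from_euler("z",.018)*Rn.from_euler("y",-.18)*Rn.from_rotvec(down(np.pi)))
def press(T):
    T=np.array(T);n=-Rt.as_matrix()[:,2];rv=Rt.as_rotvec()
    bot.move_ptp(T+.04*n,rv); bot.move_linear(T+.006*n,rate=.1); bot.dwell(.15)
    hit=bot.move_linear(T-.006*n,rate=.02,max_force=12); bot.dwell(.15)
    o=bot.observe(); print(hit,"depth",(np.array(o["ee_pos"])-T)@n,o["ft_force"],o["clock"])
    bot.move_linear(T+.02*n,rate=.08); bot.dwell(.1)
E
python3 - <<'E'
from h import *
bot.grasp()
press((.4959,.1627,.0578))
press((.4544,.1874,.0511))
E
```

```text
Traceback (most recent call last):
  File "h.py", line 30, in press
    bot.move_ptp(T+.04*n,rv); bot.move_linear(T+.006*n,rate=.1); bot.dwell(.15)
                              ~~~~~~~~~~~~~~~^^^^^^^^^^^^^^^^^^
bench.MotionError: the arm cannot follow that straight line within its joint ranges
```

Run:
```python
from h import *
print(np.round(bot.observe()["qpos"],2))
for T in [(.4959,.1627,.0578),(.4544,.1874,.0511),(.4555,.1359,.0513)]:
  for t in (-.18,-.09,0):
    for b in (0,-.5,.5,1.57,-1.57):
      R=(Rn.from_euler("y",t)*Rn.from_rotvec(down(np.pi+b))).as_rotvec()
      q=[bot.inverse_kinematics(np.array(T)+[0,0,d],R) for d in (.04,-.006)]
      print(T,t,b,[None if x is None else np.round(x,2).tolist() for x in q])
```

```text
[-0.5   0.5   0.02  2.31  0.42  0.18  0.7 ]
(0.4959, 0.1627, 0.0578) -0.18 0 [[-0.49, 0.51, 0.01, 2.3, 0.41, 0.19, 0.69], [-0.35, 0.6, -0.19, 2.32, 1.22, 0.2, -0.12]]
(0.4959, 0.1627, 0.0578) -0.18 -0.5 [[-0.55, 0.51, 0.1, 2.3, 0.19, 0.17, 0.42], [-0.35, 0.6, -0.19, 2.32, 1.22, 0.2, -0.62]]
(0.4959, 0.1627, 0.0578) -0.18 0.5 [[-0.41, 0.51, -0.1, 2.29, 0.62, 0.23, 0.98], [-0.35, 0.6, -0.19, 2.32, 1.22, 0.2, 0.38]]
(0.4959, 0.1627, 0.0578) -0.18 1.57 [[-0.2, 0.53, -0.39, 2.28, 0.96, 0.35, 1.71], [-0.39, 0.6, -0.13, 2.32, 1.18, 0.17, 1.49]]
(0.4959, 0.1627, 0.0578) -0.18 -1.57 [[-0.66, 0.52, 0.25, 2.31, -0.28, 0.17, -0.17], [-0.35, 0.6, -0.19, 2.32, 1.22, 0.2, -1.69]]
(0.4959, 0.1627, 0.0578) -0.09 0 [[-0.34, 0.52, -0.16, 2.22, 0.36, 0.34, 0.76], [-0.4, 0.61, -0.07, 2.25, 0.39, 0.22, 0.73]]
(0.4959, 0.1627, 0.0578) -0.09 -0.5 [[-0.44, 0.52, -0.02, 2.23, 0.16, 0.31, 0.47], [-0.46, 0.61, 0.01, 2.26, 0.17, 0.2, 0.46]]
(0.4959, 0.1627, 0.0578) -0.09 0.5 [[-0.23, 0.53, -0.31, 2.22, 0.55, 0.38, 1.07], [-0.33, 0.61, -0.18, 2.25, 0.61, 0.25, 1.02]]
(0.4959, 0.1627, 0.0578) -0.09 1.57 [[-0.01, 0
[... 3889 characters left out ...]
58, 0.51, 0.2, 2.35, -0.3, 0.22, -0.12], [-0.3, 0.6, -0.19, 2.36, 0.92, 0.18, -1.36]]
(0.4555, 0.1359, 0.0513) 0 0 [[-0.22, 0.53, -0.26, 2.26, 0.35, 0.39, 0.8], [-0.29, 0.61, -0.17, 2.29, 0.37, 0.26, 0.78]]
(0.4555, 0.1359, 0.0513) 0 -0.5 [[-0.34, 0.52, -0.1, 2.27, 0.14, 0.36, 0.51], [-0.37, 0.61, -0.06, 2.3, 0.15, 0.24, 0.51]]
(0.4555, 0.1359, 0.0513) 0 0.5 [[-0.1, 0.54, -0.43, 2.25, 0.53, 0.44, 1.11], [-0.21, 0.62, -0.29, 2.29, 0.58, 0.3, 1.07]]
(0.4555, 0.1359, 0.0513) 0 1.57 [[0.12, 0.62, -0.76, 2.24, 0.82, 0.58, 1.88], [0.05, 0.69, -0.67, 2.27, 0.97, 0.5, 1.74]]
(0.4555, 0.1359, 0.0513) 0 -1.57 [[-0.56, 0.53, 0.21, 2.28, -0.31, 0.36, -0.08], [-0.5, 0.61, 0.13, 2.31, -0.31, 0.24, -0.09]]
```

```bash
sed -i 's/n=-Rt.as_matrix()\[:,2\];rv=Rt.as_rotvec()/n=-Rt.as_matrix()[:,2];rv=down(np.pi+.018)/' h.py
python3 - <<'E'
from h import *
press((.4959,.1627,.0578))
press((.4544,.1874,.0511))
E
```

```text
True depth -0.00048331515320565287 [-1.87287556 -0.22317563 12.41954205] 25.3083
True depth -0.0012666401300724553 [-1.89009108 -0.08066499 13.63590138] 27.3917
```

```bash
cat >> h.py <<'E'
def probe(T,lim=22,st=.0007):
    T=np.array(T);n=-Rt.as_matrix()[:,2];rv=down(np.pi+.018)
    bot.move_ptp(T+.03*n,rv); bot.move_linear(T+.006*n,rate=.1); bot.dwell(.1)
    f0=np.array(bot.observe()["ft_force"])@n;out=[]
    for k in range(1,20):
        bot.move_linear(T+(.006-st*k)*n,rate=.02); o=bot.observe()
        f=np.array(o["ft_force"])@n-f0; out.append((round(1e3*float((np.array(o["ee_pos"])-T)@n),1),round(float(f),1)))
        if f>lim: break
    bot.dwell(.1); bot.move_linear(T+.02*n,rate=.08); bot.dwell(.1); print(out,bot.observe()["clock"])
E
python3 - <<'E'
from h import *
probe((.4959,.1627,.0578)); probe((.4544,.1874,.0511))
E
```

```text
[(5.6, -0.2), (4.7, -1.2), (3.9, 1.2), (3.2, 2.0), (2.5, 2.4), (1.8, 2.9), (1.1, 3.9), (0.4, 4.2), (-0.2, 6.2), (-0.4, 13.9), (-0.7, 20.4), (-0.9, 28.5)] 32.3583
[(5.6, -1.6), (4.6, -1.0), (3.8, -1.2), (3.2, 1.7), (2.5, 1.2), (1.8, 1.5), (1.1, 3.1), (0.4, 3.1), (-0.3, 3.2), (-0.9, 5.8), (-1.2, 12.7), (-1.5, 19.8), (-1.7, 29.1)] 37.0583
```

Both keys went through the full travel to a hard stop. Now I'll push the slide home.

Run:
```python
from h import *
rv=down(np.pi+.018)
p=pose()[0]; bot.move_linear(p+[0,0,.10],rate=.2)
bot.move_ptp(np.array((.5508,.305,.15)),rv)
bot.move_linear(np.array((.5508,.305,.038)),rate=.15); bot.dwell(.1)
s=np.array((.5508,.305,.038)); e=s+np.array((.018,-1,0))*.095
hit=bot.move_linear(e,rate=.05,max_force=12); bot.dwell(.2)
o=bot.observe(); print(hit,o["ee_pos"],o["ft_force"],o["clock"])
```

```text
True [0.55258214 0.21635112 0.03771242] [0.22075172 0.40355748 0.21618069] 41.2167
```

Run:
```python
from h import *
p=pose()[0]
hit=bot.move_linear(p+np.array((.018,-1,0))*.012,rate=.02,max_force=12); bot.dwell(.2)
o=bot.observe(); print(hit,o["ee_pos"],o["ft_force"],o["clock"])
```

```text
True [0.55246453 0.21641394 0.0375036 ] [0.17535707 2.08439234 0.94836396] 41.7583
```

Run:
```python
from h import *
p=pose()[0]
bot.move_linear(p+[-.0005,.03,0],rate=.1); bot.move_linear(p+[-.0005,.03,.11],rate=.2)
bot.move_ptp(np.array((.50,.14,.21885)),down(np.pi)); bot.dwell(.3)
q=pose(); im=bot.snapshot("wrist"); cv2.imwrite("pics/v2.png",im); print(q[0],bot.observe()["clock"])
# shifted -60 mm in y together with the slide: the pictures should match v1 at the slide, shifted at the keys
a=cv2.imread("pics/v1.png")
for n,(x,y,w,h) in dict(sample=(278,222,46,50),blank=(222,222,46,50),plate=(326,222,10,40),green=(228,180,24,24)).items():
    r=cv2.matchTemplate(im,a[y:y+h,x:x+w],cv2.TM_CCOEFF_NORMED);_,v,_,l=cv2.minMaxLoc(r); print(n,round(v,3),l[0]-x,l[1]-y)
b=cv2.inRange(im,(170,170,170),(255,255,255)); N,_,st,ce=cv2.connectedComponentsWithStats(b)
for i in range(1,N):
    if 300<st[i,4]<2500: print(st[i],ce[i].round(1),atz(ray("wrist",ce[i],q),.09).round(4))
```

```text
[0.49997131 0.14081908 0.21806142] 43.8667
sample 0.854 -63 3
blank 0.903 -2 1
plate 0.952 -194 -212
green 0.931 58 0
[ 204   49   57   78 1668] [229.   92.3] [0.3966 0.0987 0.09  ]
[170 186  31  57 902] [186.2 214.3] [0.51   0.0539 0.09  ]
[  53  230   61   48 1419] [ 81.2 250.8] [ 0.5528 -0.0775  0.09  ]
[224 246  27  29 570] [236.3 258.7] [0.5556 0.1014 0.09  ]
```

The slide is home: it hit a hard stop twice, and the blank moved about 60 mm. Now the read key.

Run:
```python
from h import *
im=cv2.imread("pics/v2.png");a=cv2.imread("pics/v1.png")
x,y,w,h=278,222,46,50; r=cv2.matchTemplate(im[y-10:y+h+10,x-12:x+w+12],a[y:y+h,x:x+w],cv2.TM_CCOEFF_NORMED);_,v,_,l=cv2.minMaxLoc(r);print("sample shift",round(v,3),l[0]-12,l[1]-10)
T=(.4555,.1359,.0513); probe(T)
p=pose()[0]; bot.move_linear(p+[0,0,.12],rate=.15); bot.dwell(.3); print(bot.observe()["clock"],bot.observe()["ft_force"])
bot.job_done()
```

```text
sample shift 0.669 1 -2
[(5.6, -0.4), (4.6, -0.2), (3.8, -0.9), (3.2, 0.1), (2.5, 1.1), (1.8, 1.3), (1.1, 3.4), (0.4, 2.6), (-0.3, 3.1), (-1.0, 3.9), (-1.4, 9.8), (-1.7, 19.2), (-1.9, 27.7)] 48.8917
50.1417 [ 0.55293429  0.00827089 -0.17342544]
the job is handed in; nothing more can be done
```

The job is handed in at about 50 s on the robot's clock: the sample stands in its well, green and zero were pressed (twice each, as a check) before the slide was pushed home against its right stop, and read was pressed after; no verdict came back.

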